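# Clear the cam stop and close the slide on the pine offcut

## Robot

A 7-joint arm with a two-finger parallel gripper is mounted at the origin on a cart in front of the work surface, level with it; the furniture and walls round the work are solid. World frame = base frame: x ahead of the robot, y to its left, z up, the work surface at z = 0. Lengths are in m, angles in degrees, forces in N, time in s.
With the tool pointing down it reaches from about 0.425 to 0.975 m from the base axis. Payload 16.7 kg.
Tool frame: the origin (TCP) lies midway between the tips of the shut fingers; the grasp point (between the pads) lies 19 mm behind it; z points along the fingers, y is the line along which they close (so a half turn about z gives the same grasp; the last joint's range is limited). The gripper opens to 85 mm and grips with 20 to 120 N. Pads are 22 mm wide; open, the fingers measure 114 mm over their backs; the gripper's body (76 mm by 85 mm) begins 54 mm behind the grasp point. The pads swing forward as they close: fully open they stand 13 mm farther back than shut.
Start: joints at [-82.764, 24.414, 4.234, 92.017, -1.954, 63.644, -3.845], TCP at [0.184, 0.649, 0.231] pointing down, gripper open.
Joint ranges: [-163.25, 163.25], [-28.42, 122.38], [-70.27, 78.77], [12.13, 141.07], [-58.53, 238.53], [9.26, 117.41], [-156.51, 156.51]. Speed limits (degrees/s): [108.29, 108.29, 136.94, 136.94, 172.46, 172.46, 172.46].

## Interface

Orientations are given as a 3x3 rotation matrix whose columns are the frame's x, y, z axes.
In Python, from rig import env gives the robot as it stands.
- The arm moves only by the tool arm_command, never from a script. Its argument "plan" is a list of rows, each a list of 6 numbers: the shift along the tool's x, y, z in m, then the turn, a rotation vector about the tool's x, y, z in units of 10 degrees (1.0 is 10 degrees). In form: [[tx, ty, tz, rx, ry, rz], ...]. A call has 1 to 8 rows; each row shifts and turns the commanded pose from where the row before left it, along the tool's axes as they then stand; what a row does not reach is not made up. A row lasts 1/8 s, in which the tool goes at most 62.5 mm and 10.7 degrees, less where a joint would pass 70% of its speed; a pose out of reach is approached as far as the arm can. A call is refused whole if a number of a shift passes 0.0625 or a number of a turn 1, either way. A call with a gripper value outside its range is refused whole. "claw" is the finger opening in m, from 0 to 0.0854, set as the call begins (left out, the last holds). The fingers move at their own pace and stop on an object; the grip force is fixed at half the most. Time passes only in rows, so rows that do not move let the fingers close. It gives the time, the measured TCP pose, the force, the opening and the grip force at its end, in the units of the state.
- env.get_obs(): the state, without advancing time (a new reading comes with each control period).
- env.camera(name): name is "scene" or "top" or "wrist"; returns a dict with "color" (400x640x3 uint8, red, green, blue), "z_map" (400x640 float32, m along the optical axis (not along the pixel's ray), 0 where there is no reading), "K" (3x3 intrinsics, pixels), "R" (3x3) and "t" (3): a world point X has camera coordinates R X + t. Camera axes: x right, y down, z forward; pixel columns grow to the right and rows downward; lengths in m; the calibration is good to about 2 mm. A picture is of the moment at which its call begins.
- env.close_job(): hands the job in; it is judged then, once.
The state is a dict: "time": time; "q": joint angles; "qvel": joint speeds; "joint_torque": joint torques, N m; "tool_pos": TCP position; "eef_rot": TCP orientation; "wrist_force": force on the tool from outside, world axes, zero at the start; "wrist_torque": the same for the moment, N m; "width": opening from 0.0 (shut) to 1.0 (fully open); "grip_force": force on a finger pad.
Only numpy, scipy, OpenCV 4.12 (cv2) and the standard library are available. Lean on these libraries where they do the work, as an engineer would, in place of code of your own. Each camera call takes 0.05 s, during which the arm holds its last target. There are 200 camera calls.

## Task

Get the pine offcut clamped for carving in the plywood jig: with the fingertips, first swing the cam's lever clockwise round to its stop so that the cam's low point faces the roller of the slide, and only then push the slide forward by its upright rear plate until its jaw has brought the offcut fully home against the end stop. Nothing is to be picked up: only push, do not lift the offcut, do not force the slide past the raised cam, and leave the things lying round the jig where they are.

Things in the scene. Friction and masses are not known exactly. Their poses are not given: they have to be found in the camera images.
- jig: Fixed plywood jig: baseboard 260 x 164 x 16 mm. Origin: centre of its underside; x is the slide's forward direction (push plate to end stop), y left, z up. The slide and the offcut lie on the line y = -40 mm. End stop: 76 mm wide, top 50 mm above the bench, face at x = +106 mm; two 10 mm high side fences, 34 mm apart, lead the offcut to it. A thin pin at (48, 19.5) mm marks the lever's end of swing.
- cam_pivot (a point): Axis of the cam, on the baseboard's top face (16 mm above the bench), at (15, 30) mm in the jig's frame. The cam is a dark wooden eccentric disc, 60 mm across, 12 mm thick, its centre 18 mm off the pivot; the flat steel lever on it (14 mm wide, top 42 mm above the bench) points the same way as its high lobe.
- cam_post (a point): Centre of the top of the upright round wooden post at the end of the cam's lever: 16 mm in diameter, from 42 to 85 mm above the bench, 55 mm from the pivot. Push it to turn the cam: clockwise seen from above, from near the slide's roller round the outer (jig +y) side to the far side.
- cam (a joint): Angle of the cam, rad. 0: lever and high lobe point straight back (jig -x) at the slide's roller; grows clockwise seen from above; 3.14 is a hard stop, where the lever points straight forward (jig +x) and the low point faces the roller. Starts at 0.2 to 0.9. Stiff (0.3 N m, about 6 N at the post); stays where it is left.
- slide (a joint): Travel of the slide, m, forward from its rear end; starts at 0 to 0.01. With the cam up, its steel roller (16 mm, on the arm at its left, in line with the cam pivot) is stopped by the cam at about 0.016 to 0.026; with the cam low it goes on, and at about 0.047 the jaw holds the offcut against the end stop. Takes about 4 N; stays where it is left.
- push_face (a point): Centre of the rear face of the slide's upright dark wooden push plate, 61 mm above the bench; at (-105 mm + slide travel, -40 mm) in the jig's frame. The plate is 62 mm wide (jig y), 10 mm thick, top 81 mm above the bench. Push here in jig +x. The jaw's face, 60 mm wide, is 94 mm ahead of it.
- offcut_mid (a point): The pine offcut to be clamped, a loose block 70 x 30 x 18 mm, lying on the baseboard ahead of the jaw, its front end between the fences. This point: centre of its underside, 16 mm above the bench, x axis along its 70 mm. When home the centre is about 71 mm ahead of the jig's origin.
- wax_tin: Bystander: open tin of wax, 61 mm across, 18 mm high, lying left of the jig. Origin: centre of its underside.
- gouge: Bystander: dark-handled gouge, about 140 mm long, 19 mm thick, lying left of the jig. Origin: centre of its underside.
- sanding_block: Bystander: wooden sanding block, about 90 x 45 x 32 mm, lying right of the jig. Origin: centre of its underside.
- small_offcut: Bystander: small pine offcut, 55 x 24 x 12 mm, lying right of the jig. Origin: centre of its underside.
- pencil: Bystander: pencil, 112 mm long, 6 mm thick, lying behind the jig (jig -x). Origin: centre of its underside.
There are look-alikes about, which are no part of the job. What is shaped like the part that bears offcut_mid but blue or orange is not meant.

How it is judged (in metres and radians):
On the way, in this order (a step that is already met when the one before it is completed fails the run):
1. the cam is turned to its low point while the slide is still back (value of joint cam above 2.7 rad and value of joint slide below 0.032 m), for 0.2 s.
2. the slide has brought the offcut home (value of joint slide above 0.0435 m and x of offcut_mid in the frame of jig above 0.0675 m), for 0.2 s.
At the end, for the whole second after the job is handed in: The cam is within 0.44 rad of its low-point stop, the slide is forward by at least 43.5 mm, and the offcut lies flat and at rest on the baseboard, square within 0.12 rad and at most 10 mm off the slide's line, home against the end stop within about 3 mm (all of step 2 and value of joint cam above 2.7 rad and y of offcut_mid in the frame of jig between -0.05 and -0.03 m and angle between the x axis of offcut_mid and the x axis of jig, either way round below 0.12 rad and z of offcut_mid in the frame of jig below 0.02 m and angle between offcut_mid's own z axis and vertical below 0.08 rad and velocity of joint slide below 0.005 m/s); the robot touches nothing.
It fails at once if the offcut is lifted or carried (z of offcut_mid in the frame of jig above 0.026 m).
It fails at once if the slide is forced forward past the raised cam (value of joint slide above 0.036 m and value of joint cam below 2.3 rad).
It fails at once if a thing lying round the jig is pushed more than 25 mm away (distance of any of wax_tin, gouge, sanding_block, small_offcut, pencil from where it was at the start of the episode above 0.025 m).
It also fails if it takes over 48 s, if anything falls off the work surface, if the arm or the gripper's body presses on something with over 40 N, if the wrist force passes 120 N, or if a joint passes its speed limit or range.

## Working session

There is one attempt and no reset: what is moved stays moved. The work goes in short steps, Python scripts to look and compute and a tool call to move; the robot and the scene stay as the last step left them, time stands still between calls to the robot, and variables do not carry over. Pictures are saved under pics/ and viewed, at most 10 in all, crops included, and the job is handed in when it is done.

Besides the shell and the picture viewer there is one more tool, called after "Call:" as name(argument=value, ...) on one line, values as JSON. arm_command: Moves the arm, as the interface text tells. Its arguments: {"type":"object","properties":{"plan":{"type":"array"},"claw":{"type":"number"}},"required":["plan"]}

```bash
mkdir -p pics
cat > h.py <<'E'
import numpy as np,cv2
from rig import env
def cam(n):
    c=env.camera(n); c={k:np.array(v) for k,v in c.items()}; return c
def xyz(c):
    h,w=c['z_map'].shape; u,v=np.meshgrid(np.arange(w),np.arange(h))
    d=c['z_map']; K=c['K']
    P=np.stack([(u-K[0,2])/K[0,0]*d,(v-K[1,2])/K[1,1]*d,d],-1)
    return (P-c['t'])@c['R']
def ray(c,u,v,z):
    K=c['K'];d=np.array([(u-K[0,2])/K[0,0],(v-K[1,2])/K[1,1],1])@c['R']; o=-c['t']@c['R']
    return o+d*(z-o[2])/d[2]
def save(n,im): cv2.imwrite('pics/'+n,np.ascontiguousarray(im[...,::-1]))
E
python3 - <<'E'
from h import *
for n in('top','scene'):
    c=cam(n); save(n+'0.png',c['color']); np.savez(''+n+'0.npz',**c)
    print(n,c['K'].tolist(),c['R'].round(3).tolist(),c['t'].round(3).tolist())
o=env.get_obs(); print(o['time'],o['tool_pos'],o['eef_rot'])
E
```

```text
top [[433.00084472943536, 0.0, 323.4332914723659], [0.0, 433.00084472943536, 198.7856878674513], [0.0, 0.0, 1.0]] [[-0.109, -0.994, -0.006], [-0.972, 0.108, -0.208], [0.208, -0.016, -0.978]] [0.034, 0.588, 0.802]
scene [[401.233246444262, 0.0, 315.0505011480628], [0.0, 401.233246444262, 199.73691287794298], [0.0, 0.0, 1.0]] [[0.675, -0.737, -0.022], [-0.49, -0.426, -0.761], [0.551, 0.525, -0.649]] [-0.396, 0.312, 0.582]
0.1 [0.18374733 0.64913206 0.23068789] [[-9.62196324e-01  2.72356701e-01 -2.48287949e-04]
 [ 2.72356805e-01  9.62195666e-01 -1.12775385e-03]
 [-6.82497307e-05 -1.15274353e-03 -9.99999333e-01]]
```

View pics/top0.png

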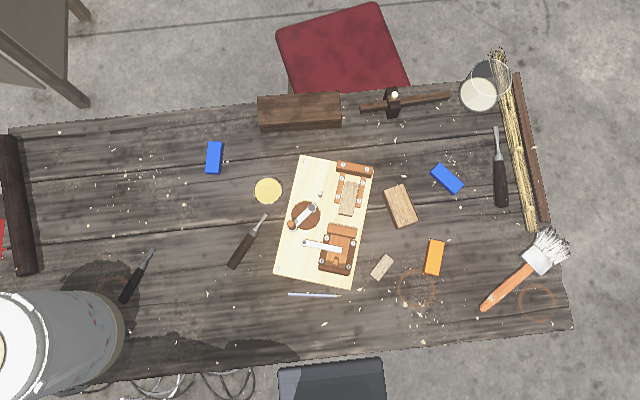

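View pics/scene0.png

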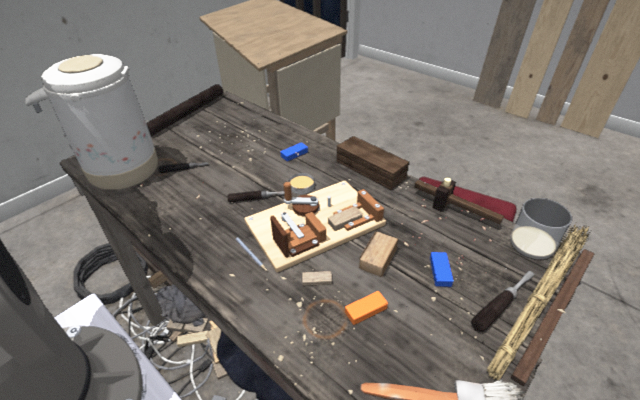

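The top view shows the jig at (325,220) with forward up in the image, the pine offcut at (347,197) between the fences, the cam at (305,215) with its post at about (291,226), and the slide's push plate at (336,267). The blue (214,157), (447,178) and orange (434,257) blocks are look-alikes. The small pine piece at (381,267) is the bystander. The offcut meant is the pine one at (347,197), which lies in the jig. I'll measure the jig pose and confirm with one crop.

Run:
```python
from h import *
c=dict(np.load('top0.npz')); im=c['color']; P=xyz(c)
hsv=cv2.cvtColor(im,cv2.COLOR_RGB2HSV)
m=((hsv[...,0]>12)&(hsv[...,0]<32)&(hsv[...,2]>195)&(hsv[...,1]>30)&(hsv[...,1]<130)).astype(np.uint8)
roi=np.zeros_like(m); roi[145:300,265:385]=1; m*=roi
m=cv2.morphologyEx(m,cv2.MORPH_OPEN,np.ones((3,3)))
n,l,s,_=cv2.connectedComponentsWithStats(m); k=1+np.argmax(s[1:,4]); print(s[k])
pts=np.argwhere(l==k)[:,::-1]
W=np.array([ray(c,u,v,.016)[:2] for u,v in pts])
r=cv2.minAreaRect((W*1000).astype(np.float32)); print(r, cv2.boxPoints(r))
o=np.array(r[0])/1000
e=cv2.boxPoints(r)/1000; d=[e[1]-e[0],e[2]-e[1]]; d=max(d,key=np.linalg.norm); d/=np.linalg.norm(d)
if d[0]<0:d=-d
a=np.degrees(np.arctan2(d[1],d[0])); print('yaw',a,o)
R=np.array([[d[0],-d[1]],[d[1],d[0]]]); np.savez('jig.npz',R=R,o=o)
J=(P[...,:2]-o)@R
for nme,z0,z1,x,y in [('post',.075,.095,(-.06,.08),(0,.11)),('plate',.072,.09,(-.13,-.06),(-.09,.0)),('offc',.03,.037,(.0,.104),(-.06,-.02)),('high',.09,.3,(-.15,.15),(-.1,.1))]:
    q=(P[...,2]>z0)&(P[...,2]<z1)&(J[...,0]>x[0])&(J[...,0]<x[1])&(J[...,1]>y[0])&(J[...,1]<y[1])
    if q.sum(): print(nme,q.sum(),J[q].mean(0),J[q].min(0),J[q].max(0),P[q].mean(0),np.argwhere(q).mean(0))
def pr(x,y,z):
    w=R@[x,y]+o; p=c['R']@[*w,z]+c['t']; p=c['K']@p; return p[:2]/p[2]
im=im.copy()
S=5; big=cv2.resize(im[145:300,255:405],None,fx=S-1,fy=S-1,interpolation=cv2.INTER_CUBIC)
for p in [(-.13,-.082,.016),(.13,-.082,.016),(.13,.082,.016),(-.13,.082,.016),(.015,.03,.042),(.048,.0195,.016),(-.1,-.04,.081)]:
    u=((pr(*p)-[255,145]+.5)*4).astype(int); cv2.circle(big,tuple(int(t) for t in u),3,(255,0,255),-1)
save('crop.png',big[:600])
```

```text
[333 173  25  52 794]
((593.18359375, -77.7714614868164), (42.27658462524414, 111.09518432617188), 76.66876220703125) [[ 534.2587    -85.53197 ]
 [ 642.3603   -111.14833 ]
 [ 652.10846   -70.010956]
 [ 544.0069    -44.394592]]
yaw -13.331238 [ 0.59318359 -0.07777146]
offc 30 [ 0.03298983 -0.02714703] [ 0.00213083 -0.0449525 ] [ 0.0526271  -0.02004665] [ 0.61902489 -0.11179377  0.03293175] [183.2        360.56666667]
```

View pics/crop.png

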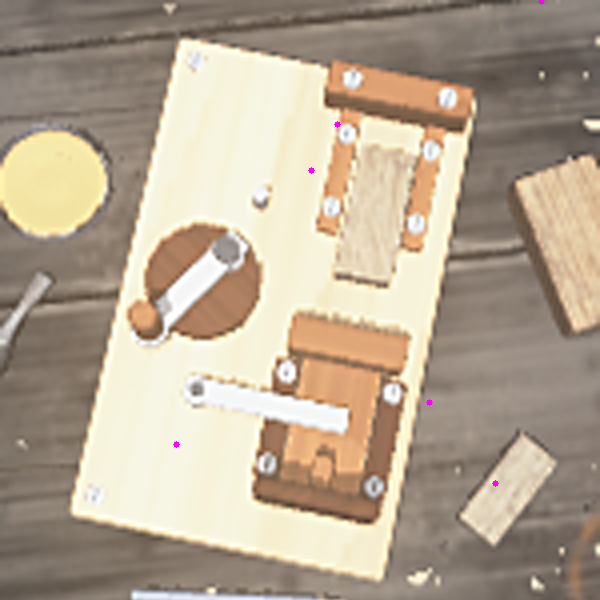

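The crop confirms that the pine offcut lies at crop (375,215) between the fences. Post is at crop (145,315), lever pivot at (228,250), push plate at the bottom at (316,500). The mask was only partial, so I'll use the board corners read from this crop.

Run:
```python
from h import *
c=dict(np.load('top0.npz')); P=xyz(c)
C=np.array([[180,40],[475,98],[383,580],[72,515]])/4+[255,145]-.4
W=np.array([ray(c,u,v,.016)[:2] for u,v in C])
M=np.array([[.13,.082],[.13,-.082],[-.13,-.082],[-.13,.082]])
wc=W-W.mean(0); z=(wc[:,0]+1j*wc[:,1])@np.conj(M[:,0]+1j*M[:,1]); a=np.angle(z)
R=np.array([[np.cos(a),-np.sin(a)],[np.sin(a),np.cos(a)]]); o=W.mean(0)
print('yaw',np.degrees(a),o,'res',((W-o)@R-M).round(4).tolist())
np.savez('jig.npz',R=R,o=o)
def jr(u,v,z): return (R.T@(ray(c,u/4+255-.4,v/4+145-.4,z)[:2]-o)).round(4)
print('pivot',jr(228,250,.044),'pin',jr(262,190,.025),'posttop',jr(146,314,.085),'roller',jr(196,390,.05))
print('stop',jr(330,62,.05),jr(473,92,.05),'plate rear',jr(255,495,.081),jr(378,522,.081))
J=(P[...,:2]-o)@R
for nme,z0,z1,x,y in [('post',.07,.1,(-.06,.08),(0,.11)),('plate',.07,.1,(-.15,-.06),(-.09,.01)),('offc',.03,.037,(.0,.104),(-.06,-.02)),('high',.09,.3,(-.15,.15),(-.1,.1))]:
    q=(P[...,2]>z0)&(P[...,2]<z1)&(J[...,0]>x[0])&(J[...,0]<x[1])&(J[...,1]>y[0])&(J[...,1]<y[1])
    if q.sum(): print(nme,q.sum(),J[q].mean(0),J[q].min(0),J[q].max(0),P[q].mean(0))
for n,p in [('pin',(.048,.0195)),('cam',(.015,.03)),('push',(-.1,-.04))]: print(n,R@p+o)
g=lambda u,v,z:(ray(c,u,v,z)[:2].round(3),(R.T@(ray(c,u,v,z)[:2]-o)).round(3))
for n,u,v in [('tin',267,190),('gouge a',266,215),('gouge b',232,266),('pencil a',289,294),('pencil b',339,296),('sand',400,206)]: print(n,*g(u,v,.015))
```

```text
yaw -17.931053310950958 [ 0.55325365 -0.02832232] res [[-0.0014, -0.0014], [-0.0014, 0.0014], [0.0015, 0.0016], [0.0013, -0.0016]]
pivot [0.0162 0.0293] pin [0.0545 0.0199] posttop [-0.0298  0.0584] roller [-0.0572  0.0297]
stop [ 0.1223 -0.0022] [ 0.1213 -0.0772] plate rear [-0.1031 -0.0104] [-0.1037 -0.0696]
post 55 [-0.03040813  0.05963655] [-0.03749195  0.05296345] [-0.0230094   0.06722108] [0.54268295 0.03777937 0.08311728]
plate 175 [-0.0981879  -0.03913461] [-0.10293804 -0.0691204 ] [-0.09298893 -0.00835915] [ 0.4477865  -0.03532673  0.07928363]
offc 469 [ 0.05231078 -0.04058115] [ 0.01775812 -0.05543362] [ 0.08827043 -0.02542323] [ 0.59052976 -0.0830374   0.03324472]
pin [ 0.60492569 -0.02454735]
cam [ 0.57676123 -0.00439757]
push [ 0.44579599 -0.0355922 ]
tin [0.63  0.085] [0.039 0.132]
gouge a [0.577 0.092] [-0.014  0.121]
gouge b [0.479 0.169] [-0.131  0.165]
pencil a [0.411 0.059] [-0.162  0.039]
pencil b [ 0.396 -0.041] [-0.145 -0.06 ]
sand [ 0.565 -0.19 ] [ 0.061 -0.15 ]
```

```bash
cat >> h.py <<'E'
import os
if os.path.exists('jig.npz'):
    _j=np.load('jig.npz'); JR,JO=_j['R'],_j['o']
def plan(wps,p0=None,y0=None,step=.06):
    """wps: (x,y,z,yaw of tool y, world deg), tool down; prints rows"""
    o=env.get_obs(); p=np.array(o['tool_pos']) if p0 is None else np.array(p0)
    y=np.degrees(np.arctan2(o['eef_rot'][1][1],o['eef_rot'][0][1])) if y0 is None else y0
    for w in wps:
        w=np.array(w,float); d=w[:3]-p; dy=(w[3]-y+180)%360-180
        n=max(1,int(np.ceil(max(np.linalg.norm(d)/step,abs(dy)/9.5))))
        for i in range(n):
            a=np.radians(y); Y=np.array([np.cos(a),np.sin(a),0]);Z=np.array([0,0,-1]);X=np.cross(Y,Z)
            s=d/n; print([round(float(s@X),4),round(float(s@Y),4),round(float(s@Z),4),0,0,round(-dy/n/10,3)],end=',\n')
            y+=dy/n
        p=w[:3]; print('--',w.round(4))
PIV=np.array([.0155,.030])
def camwp(th,off,z,lag=0,r=.055):
    """th rad cam angle, finger centre off behind post"""
    t=np.array([np.sin(th),np.cos(th)]); q=PIV+r*np.array([-np.cos(th),np.sin(th)])-t*off
    w=JR@q+JO; yaw=90-np.degrees(th)+np.degrees(np.arctan2(JR[1,0],JR[0,0]))
    return [*w,z,yaw+lag]
E
python3 - <<'E'
from h import *
s=dict(np.load('scene0.npz')); t=dict(np.load('top0.npz'))
for c in (s,t):
    P=xyz(c); q=(c['z_map']>0)&(P[...,2]>.1)&(P[...,0]>-.2)&(P[...,0]<1)&(abs(P[...,1])<1)
    G=P[q]; 
    H,xe,ye=np.histogram2d(G[:,0],G[:,1],bins=[12,20],range=[[-.2,1],[-1,1]])
    for i,j in np.argwhere(H>15):
        k=(abs(G[:,0]-xe[i]-.05)<.05)&(abs(G[:,1]-ye[j]-.05)<.05); print(round(xe[i],1),round(ye[j],1),int(H[i,j]),'zmax',G[k,2].max().round(3))
    print('tcp px',(lambda p:(c['K']@p)[:2]/p[2])(c['R']@[.184,.649,.231]+c['t']))
P=xyz(t);J=(P[...,:2]-JO)@JR
q=(abs(J[...,1]-.02)<.02)&(abs(J[...,0]+.06)<.02)&(P[...,2]>.02); print('roller arm',P[q][:,2].max(),np.percentile(P[q][:,2],90),J[q].max(0),J[q].min(0))
a=camwp(.58,.028,.2); plan([(.36,.36,.23,56),a])
E
```

```text
-0.0 -0.1 7564 zmax 0.307
-0.0 0.0 371 zmax 0.287
0.2 0.4 774 zmax 0.274
0.2 0.5 309 zmax 0.255
0.3 0.3 2195 zmax 0.275
0.3 0.4 3243 zmax 0.289
0.3 0.5 148 zmax 0.288
0.4 0.3 348 zmax 0.273
0.4 0.4 1254 zmax 0.288
0.4 0.5 33 zmax 0.287
tcp px [-31.51115213  94.17058992]
0.2 0.4 81 zmax 0.211
0.3 0.3 2611 zmax 0.275
0.3 0.4 3537 zmax 0.287
0.4 0.3 500 zmax 0.269
0.4 0.4 2921 zmax 0.282
tcp px [-130.30261728  507.91453169]
roller arm 0.03847087485520946 0.03503682437551857 [-0.04828158  0.03729229] [-6.21961437e-02  3.47336431e-05]
[-0.0414, -0.0384, 0.0001, 0, 0, np.float64(0.303)],
[-0.0434, -0.0361, 0.0001, 0, 0, np.float64(0.303)],
[-0.0452, -0.0338, 0.0001, 0, 0, np.float64(0.303)],
[-0.0469, -0.0313, 0.0001, 0, 0, np.float64(0.303)],
[-0.0485, -0.0288, 0.0001, 0, 0, np.float64(0.303)],
[-0.05, -0.0262, 0.0001, 0, 0, np.float64(0.303)],
-- [ 0.36  0.36  0.23 56.  ]
[-0.0462, -0.0273, 0.0043, 0, 0, np.float64(0.245)],
[-0.0473, -0.0253, 0.0043, 0, 0, np.float64(0.245)],
[-0.0483, -0.0233, 0.0043, 0, 0, np.float64(0.245)],
[-0.0493, -0.0212, 0.0043, 0, 0, np.float64(0.245)],
[-0.0501, -0.0191, 0.0043, 0, 0, np.float64(0.245)],
[-0.0509, -0.0169, 0.0043, 0, 0, np.float64(0.245)],
[-0.0516, -0.0147, 0.0043, 0, 0, np.float64(0.245)],
-- [5.20900e-01 2.07000e-02 2.00000e-01 3.88374e+01]
```

The white enamel can at world (0.37, 0.40), 0.29 m high, is in the way, so I'll go up and over it.

Call:
arm_command(plan=[[0,0,-0.055,0,0,0],[0,0,-0.055,0,0,0],[0,0,-0.055,0,0,0],[0,0,-0.055,0,0,0],[0,0,0,0,0,0]], claw=0)

```text
time: 0.72
tool_pos: [0.1842, 0.6503, 0.4559]
eef_rot: [[-0.962, 0.273, 0.001], [0.273, 0.962, 0.006], [0.001, 0.006, -1.0]]
wrist_force: [-0.1, -0.2, -0.5]
width: -0.001
grip_force: 0.0
```

Run:
```python
from h import *
o=env.get_obs(); print(o['time'],o['tool_pos'],o['q'],o['wrist_force'])
a=camwp(.58,.028,.3); plan([(.43,.46,.45,56),(.56,.15,.45,45),a])
```

```text
0.725 [0.18418467 0.65032455 0.45589836] [-83.494202    18.60329      5.47650119  73.23171579  -1.75632608
  87.87550439  -4.06515559] [-0.08285769 -0.21619629 -0.54035962]
[-0.0481, -0.0194, 0.001, 0, 0, np.float64(0.303)],
[-0.049, -0.0168, 0.001, 0, 0, np.float64(0.303)],
[-0.0498, -0.0142, 0.001, 0, 0, np.float64(0.303)],
[-0.0505, -0.0115, 0.001, 0, 0, np.float64(0.303)],
[-0.0511, -0.0088, 0.001, 0, 0, np.float64(0.303)],
[-0.0515, -0.0061, 0.001, 0, 0, np.float64(0.303)],
-- [ 0.43  0.46  0.45 56.  ]
[-0.0469, -0.0307, 0.0, 0, 0, np.float64(0.183)],
[-0.0478, -0.0292, 0.0, 0, 0, np.float64(0.183)],
[-0.0487, -0.0277, 0.0, 0, 0, np.float64(0.183)],
[-0.0496, -0.0261, 0.0, 0, 0, np.float64(0.183)],
[-0.0504, -0.0245, 0.0, 0, 0, np.float64(0.183)],
[-0.0511, -0.0229, 0.0, 0, 0, np.float64(0.183)],
-- [ 0.56  0.15  0.45 45.  ]
[-0.0159, -0.0298, 0.0375, 0, 0, np.float64(0.154)],
[-0.0167, -0.0293, 0.0375, 0, 0, np.float64(0.154)],
[-0.0175, -0.0289, 0.0375, 0, 0, np.float64(0.154)],
[-0.0183, -0.0284, 0.0375, 0, 0, np.float64(0.154)],
-- [5.20900e-01 2.07000e-02 3.00000e-01 3.88374e+01]
```

Call:
arm_command(plan=[[-0.048,-0.019,0.001,0,0,0.3],[-0.049,-0.017,0.001,0,0,0.3],[-0.05,-0.014,0.001,0,0,0.3],[-0.0505,-0.0115,0.001,0,0,0.3],[-0.051,-0.009,0.001,0,0,0.3],[-0.0515,-0.006,0.001,0,0,0.3],[-0.047,-0.031,0,0,0,0.18],[-0.048,-0.029,0,0,0,0.18]])

```text
time: 1.72
tool_pos: [0.4746, 0.3544, 0.4442]
eef_rot: [[-0.794, 0.608, -0.001], [0.608, 0.794, -0.001], [0.0, -0.002, -1.0]]
wrist_force: [0.4, 0.4, -0.7]
width: 0.001
grip_force: 0.0
```

Call:
arm_command(plan=[[-0.049,-0.028,0,0,0,0.18],[-0.05,-0.026,0,0,0,0.18],[-0.05,-0.0245,0,0,0,0.18],[-0.051,-0.023,0,0,0,0.18],[0,0,0,0,0,0]])

```text
time: 2.35
tool_pos: [0.5627, 0.1447, 0.4449]
eef_rot: [[-0.707, 0.708, -0.0], [0.708, 0.707, -0.001], [-0.001, -0.001, -1.0]]
wrist_force: [-0.6, 1.1, -0.2]
width: 0.002
grip_force: 0.0
```

Run:
```python
from h import *
o=env.get_obs(); print(o['time'],o['tool_pos'],o['q'])
plan([camwp(.58,.028,.15)])
c=cam('wrist'); np.savez('w1.npz',**c); save('w1.png',c['color'])
```

```text
2.35 [0.56272997 0.14470691 0.4449013 ] [-44.97427675   9.00691518  28.48817602  87.88026262  -4.23413443
  84.235259    28.60933889]
[-0.0097, -0.0195, 0.0492, 0, 0, np.float64(0.102)],
[-0.01, -0.0194, 0.0492, 0, 0, np.float64(0.102)],
[-0.0104, -0.0192, 0.0492, 0, 0, np.float64(0.102)],
[-0.0107, -0.019, 0.0492, 0, 0, np.float64(0.102)],
[-0.0111, -0.0188, 0.0492, 0, 0, np.float64(0.102)],
[-0.0114, -0.0186, 0.0492, 0, 0, np.float64(0.102)],
-- [5.20900e-01 2.07000e-02 1.50000e-01 3.88374e+01]
```

Call:
arm_command(plan=[[-0.0097,-0.0195,0.049,0,0,0.1],[-0.01,-0.0195,0.049,0,0,0.1],[-0.0105,-0.019,0.049,0,0,0.1],[-0.0107,-0.019,0.049,0,0,0.1],[-0.011,-0.019,0.049,0,0,0.1],[-0.0114,-0.0186,0.049,0,0,0.1],[0,0,0,0,0,0]])

```text
time: 3.28
tool_pos: [0.5179, 0.0246, 0.1481]
eef_rot: [[-0.634, 0.773, -0.006], [0.773, 0.634, -0.002], [0.002, -0.006, -1.0]]
wrist_force: [0.4, 0.3, 0.8]
width: -0.004
grip_force: 0.0
```

Run:
```python
from h import *
o=env.get_obs(); print(o['time'],o['tool_pos'])
c=cam('wrist'); P=xyz(c); J=(P[...,:2]-JO)@JR
for nme,z0,z1,x,y in [('post',.075,.1,(-.06,.01),(.03,.1)),('plate',.07,.1,(-.15,-.06),(-.09,.01))]:
    q=(c['z_map']>0)&(P[...,2]>z0)&(P[...,2]<z1)&(J[...,0]>x[0])&(J[...,0]<x[1])&(J[...,1]>y[0])&(J[...,1]<y[1])
    if q.sum(): print(nme,q.sum(),J[q].mean(0),J[q].min(0),J[q].max(0),P[q].mean(0))
save('w2.png',c['color'])
plan([camwp(.58,.028,.056)])
plan([camwp(th,.0223,.056) for th in np.arange(.58,3.2,.165)],camwp(.58,.028,.056)[:3],38.8)
```

```text
3.275 [0.51786551 0.02461489 0.14811277]
post 420 [-0.0307955   0.06120048] [-0.03710774  0.05348784] [-0.02137192  0.06864533] [0.5427959 0.0393866 0.0831655]
plate 1215 [-0.09778586 -0.03553601] [-0.10268464 -0.06892671] [-0.09240076 -0.00735356] [ 0.44927692 -0.0320267   0.07964843]
[-0.0023, -0.001, 0.0471, 0, 0, np.float64(0.029)],
[-0.0023, -0.001, 0.0471, 0, 0, np.float64(0.029)],
-- [5.20900e-01 2.07000e-02 5.60000e-02 3.88374e+01]
[0.0, 0.0057, 0.0, 0, 0, np.float64(-0.004)],
-- [5.25400e-01 2.43000e-02 5.60000e-02 3.88374e+01]
[0.0029, 0.0093, 0.0, 0, 0, np.float64(0.945)],
-- [ 0.5308  0.0324  0.056  29.3836]
[0.0029, 0.0093, 0.0, 0, 0, np.float64(0.945)],
-- [ 0.5375  0.0396  0.056  19.9298]
[0.0029, 0.0093, 0.0, 0, 0, np.float64(0.945)],
-- [ 0.5453  0.0455  0.056  10.476 ]
[0.0029, 0.0093, 0.0, 0, 0, np.float64(0.945)],
-- [0.554  0.05   0.056  1.0222]
[0.0029, 0.0093, 0.0, 0, 0, np.float64(0.945)],
-- [ 0.5632  0.0531  0.056  -8.4316]
[0.0029, 0.0093, 0.0, 0, 0, np.float64(0.945)],
-- [  0.5729   0.0546   0.056  -17.8854]
[0.0029, 0.0093, 0.0, 0, 0, np.float64(0.945)],
[... 153 characters left out ...]
0, 0, np.float64(0.945)],
-- [  0.6015   0.0496   0.056  -46.2468]
[0.0029, 0.0093, 0.0, 0, 0, np.float64(0.945)],
-- [ 6.10100e-01  4.49000e-02  5.60000e-02 -5.57006e+01]
[0.0029, 0.0093, 0.0, 0, 0, np.float64(0.945)],
-- [ 6.17800e-01  3.88000e-02  5.60000e-02 -6.51544e+01]
[0.0029, 0.0093, 0.0, 0, 0, np.float64(0.945)],
-- [ 6.24300e-01  3.15000e-02  5.60000e-02 -7.46082e+01]
[0.0029, 0.0093, 0.0, 0, 0, np.float64(0.945)],
-- [ 6.29600e-01  2.33000e-02  5.60000e-02 -8.40621e+01]
[0.0029, 0.0093, 0.0, 0, 0, np.float64(0.945)],
-- [ 6.33500e-01  1.43000e-02  5.60000e-02 -9.35159e+01]
[0.0029, 0.0093, 0.0, 0, 0, np.float64(0.945)],
-- [ 6.358000e-01  4.800000e-03  5.600000e-02 -1.029697e+02]
```

View pics/w2.png

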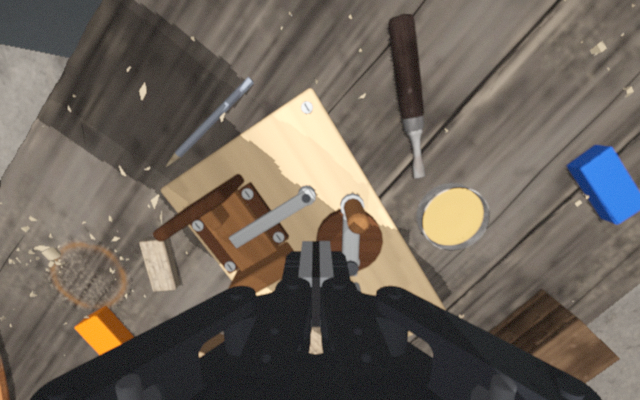

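The wrist view shows the post at (358,222), the fingertips at (316,250) and the plate at (200,210), with the space for the fingers clear. Descending behind the post.

Call:
arm_command(plan=[[-0.0023,-0.001,0.047,0,0,0.03],[-0.0023,-0.001,0.0455,0,0,0.03],[0,0,0,0,0,0],[0,0.003,0,0,0,0],[0.0029,0.0093,0,0,0,0.945],[0.0029,0.0093,0,0,0,0.945],[0,0,0,0,0,0]])

```text
time: 4.2
tool_pos: [0.5379, 0.0387, 0.0608]
eef_rot: [[-0.342, 0.94, 0.002], [0.94, 0.342, 0.001], [-0.0, 0.003, -1.0]]
wrist_force: [-0.6, -0.2, -0.0]
width: 0.001
grip_force: 0.0
```

Run:
```python
from h import *
o=env.get_obs(); p=o['tool_pos']; print(o['time'],p,np.degrees(np.arctan2(o['eef_rot'][1][1],o['eef_rot'][0][1])),o['q'],o['wrist_force'])
print('target',camwp(.58+.33,.0223,.056))
```

```text
4.2 [0.53790998 0.03865803 0.06076652] 19.998135445101674 [-35.51367072  27.69758738  30.83793591 118.80790193 -22.31986362
  38.94100887  30.01890085] [-0.62773468 -0.18833427 -0.03107697]
target [np.float64(0.5375247123169046), np.float64(0.03955323240365832), 0.056, np.float64(19.92978733214413)]
```

Call:
arm_command(plan=[[0.0029,0.0093,0.003,0,0,0.945],[0.0029,0.0093,0,0,0,0.945],[0.0029,0.0093,0,0,0,0.945],[0.0029,0.0093,0,0,0,0.945],[0,0,0,0,0,0]])

```text
time: 4.82
tool_pos: [0.5725, 0.0535, 0.0569]
eef_rot: [[0.303, 0.953, 0.001], [0.953, -0.303, 0.001], [0.001, 0.001, -1.0]]
wrist_force: [0.1, 0.7, -0.1]
width: -0.0
grip_force: 0.2
```

```bash
cat > st.py <<'E'
from h import *
o=env.get_obs(); p=o['tool_pos']; print(o['time'],p,np.degrees(np.arctan2(o['eef_rot'][1][1],o['eef_rot'][0][1])),o['q'].round(0),o['wrist_force'])
print('jig',JR.T@(p[:2]-JO))
c=cam('top'); P=xyz(c); J=(P[...,:2]-JO)@JR
q=(P[...,2]>.07)&(P[...,2]<.0865)&(np.hypot(J[...,0]-.0155,J[...,1]-.03)<.07)
if q.sum(): print('postlike',q.sum(),np.median(J[q],0),J[q].min(0),J[q].max(0))
E
python3 - <<'E'
from st import *
print(camwp(.58+.99,.0223,.056)); save('t2.png',c['color'][145:300,255:405].repeat(4,0).repeat(4,1)[:600])
E
```

```text
4.825 [0.57254759 0.05347917 0.05690316] -17.62687295010772 [-42.  34.  40. 115. -32.  43.  -1.] [ 0.06184784  0.65621388 -0.11644418]
jig [-0.00682762  0.08376827]
[np.float64(0.5729059514910169), np.float64(0.05463913444306441), 0.056, np.float64(-17.8854271464902)]
```

View pics/t2.png

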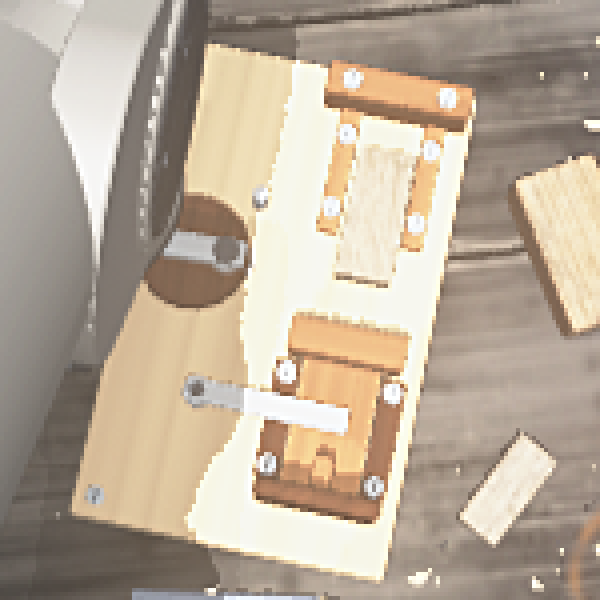

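The top crop shows the lever now pointing left (jig +y, about 1.5 rad) with its pivot at (228,250); the cam is turning with the fingers.

Call:
arm_command(plan=[[0.0029,0.0093,0,0,0,0.945],[0.0029,0.0093,0,0,0,0.945],[0.0029,0.0093,0,0,0,0.945],[0.0029,0.0093,0,0,0,0.945],[0.0029,0.0093,0,0,0,0.945],[0.0029,0.0093,0,0,0,0.945],[0,0,0,0,0,0]])

```text
time: 5.75
tool_pos: [0.6237, 0.0297, 0.0564]
eef_rot: [[0.963, 0.27, 0.001], [0.27, -0.963, 0.001], [0.001, -0.0, -1.0]]
wrist_force: [1.8, 2.1, 0.8]
width: 0.005
grip_force: 1.2
```

Run:
```python
from st import *
print(camwp(.58+.99*2,.0223,.056)); plan([camwp(.58+.165*k,.0223,.057) for k in (12,13,14,15,16)])
```

```text
5.75 [0.62373353 0.02972605 0.05641072] -74.35682641154632 [-45.  44.  53. 108. -45.  51. -44.] [1.75336202 2.13160276 0.84923276]
jig [0.04918502 0.07692763]
postlike 14 [0.04045461 0.06979214] [0.03611115 0.05436486] [0.05688987 0.08245952]
[np.float64(0.6243454910037735), np.float64(0.03154662144296605), 0.056, np.float64(-74.6082488644417)]
[0.0014, -0.0015, -0.0006, 0, 0, np.float64(0.036)],
-- [ 6.24300e-01  3.15000e-02  5.70000e-02 -7.46082e+01]
[0.0029, 0.0093, 0.0, 0, 0, np.float64(0.945)],
-- [ 6.29600e-01  2.33000e-02  5.70000e-02 -8.40621e+01]
[0.0029, 0.0093, 0.0, 0, 0, np.float64(0.945)],
-- [ 6.33500e-01  1.43000e-02  5.70000e-02 -9.35159e+01]
[0.0029, 0.0093, 0.0, 0, 0, np.float64(0.945)],
-- [ 6.358000e-01  4.800000e-03  5.700000e-02 -1.029697e+02]
[0.0029, 0.0093, 0.0, 0, 0, np.float64(0.945)],
-- [ 6.366000e-01 -4.900000e-03  5.700000e-02 -1.124235e+02]
```

Call:
arm_command(plan=[[0.0029,0.0093,0,0,0,0.945],[0.0029,0.0093,0,0,0,0.945],[0.0029,0.0093,0,0,0,0.945],[0.001,0.004,0,0,0,0.3],[0,0,0,0,0,0],[0,0,0,0,0,0]])

```text
time: 6.55
tool_pos: [0.6345, -0.0004, 0.0562]
eef_rot: [[0.963, -0.269, -0.0], [-0.269, -0.963, 0.002], [-0.001, -0.002, -1.0]]
wrist_force: [-0.1, 6.0, 1.8]
width: 0.003
grip_force: 3.0
```

Run:
```python
from st import *
print(camwp(3.14,.0223,.056))
```

```text
6.55 [ 6.34516539e-01 -3.53904667e-04  5.61809646e-02] -105.6010835669912 [-45.  49.  59. 107. -52.  56. -68.] [-0.13868425  5.95841972  1.76924132]
jig [0.06870506 0.05162852]
postlike 21 [0.05768967 0.04628579] [0.05640621 0.03156503] [0.0671667  0.05655306]
[np.float64(0.636424125145583), np.float64(-0.0001733808100096712), 0.056, np.float64(-107.83980098202944)]
```

Call:
arm_command(plan=[[0,-0.012,0,0,0,0],[0,-0.005,-0.04,0,0,0],[0,0,-0.055,0,0,-0.9],[0,0,-0.03,0,0,-0.9],[0,0,0,0,0,-0.9],[0,0,0,0,0,0]])

```text
time: 7.35
tool_pos: [0.6393, 0.0155, 0.1814]
eef_rot: [[0.981, 0.193, 0.001], [0.193, -0.981, 0.001], [0.001, -0.001, -1.0]]
wrist_force: [-0.4, -0.2, -0.3]
width: -0.005
grip_force: 0.0
```

Run:
```python
from st import *
w=JR@[-.125,-.038]+JO; print(w)
plan([(*w,.17,-18)])
```

```text
7.35 [0.63928219 0.0154642  0.18136438] -78.84579706978947 [-49.  38.  62. 102. -38.  64. -53.] [-0.38244868 -0.22772234 -0.28463758]
jig [0.06836928 0.06814552]
postlike 58 [0.06985038 0.02960148] [0.06360272 0.02251166] [0.07932318 0.03730893]
[ 0.42262604 -0.02599253]
[-0.0315, -0.0001, 0.0016, 0, 0, np.float64(-0.872)],
[-0.0311, -0.0048, 0.0016, 0, 0, np.float64(-0.872)],
[-0.03, -0.0095, 0.0016, 0, 0, np.float64(-0.872)],
[-0.0282, -0.0139, 0.0016, 0, 0, np.float64(-0.872)],
[-0.0258, -0.0181, 0.0016, 0, 0, np.float64(-0.872)],
[-0.0227, -0.0218, 0.0016, 0, 0, np.float64(-0.872)],
[-0.0192, -0.025, 0.0016, 0, 0, np.float64(-0.872)],
-- [  0.4226  -0.026    0.17   -18.    ]
```

Post now at jig (0.070, 0.030), which puts the cam at its stop. Next, behind the push plate.

Call:
arm_command(plan=[[-0.0315,0,0.0015,0,0,-0.87],[-0.031,-0.005,0.0015,0,0,-0.87],[-0.03,-0.0095,0.0015,0,0,-0.87],[-0.028,-0.014,0.0015,0,0,-0.87],[-0.026,-0.018,0.0015,0,0,-0.87],[-0.0225,-0.022,0.0015,0,0,-0.87],[-0.019,-0.025,0.0015,0,0,-0.87],[0,0,0,0,0,0]])

```text
time: 8.4
tool_pos: [0.4208, -0.0257, 0.1698]
eef_rot: [[0.311, 0.95, -0.002], [0.95, -0.311, 0.002], [0.002, -0.002, -1.0]]
wrist_force: [0.3, 1.2, 0.9]
width: -0.001
grip_force: 0.0
```

Run:
```python
from st import *
w=JR@[-.127,-.039]+JO
plan([(*w,.09,-18),(*w,.05,-18)])
```

```text
8.4 [ 0.42078328 -0.02567588  0.16980621] -18.112865627237397 [-63.   7.  63. 129.  -9.  48. -12.] [0.34870469 1.24277602 0.87506364]
jig [-0.12685074 -0.03826607]
postlike 58 [0.07025922 0.02946077] [0.06374926 0.02265829] [0.07947883 0.03717804]
[-0.0008, -0.0008, 0.0401, 0, 0, np.float64(-0.01)],
[-0.0008, -0.0008, 0.0401, 0, 0, np.float64(-0.01)],
-- [  0.4204  -0.0263   0.09   -18.    ]
[0.0, 0.0, 0.04, 0, 0, np.float64(-0.0)],
-- [  0.4204  -0.0263   0.05   -18.    ]
```

Call:
arm_command(plan=[[-0.001,0,0.04,0,0,0],[-0.001,0,0.038,0,0,0],[0,0,0,0,0,0]])

```text
time: 8.82
tool_pos: [0.4213, -0.029, 0.0906]
eef_rot: [[0.314, 0.949, -0.005], [0.949, -0.314, -0.004], [-0.005, -0.003, -1.0]]
wrist_force: [0.0, -0.9, -0.4]
width: 0.002
grip_force: 0.0
```

```bash
python3 st.py
```

```text
8.825 [ 0.42127485 -0.02898078  0.09058292] -18.291277336226493 [-50.  20.  54. 132. -25.  39.   4.] [ 0.04069567 -0.91071773 -0.36481762]
jig [-0.12536556 -0.0412591 ]
postlike 59 [0.0699679  0.02971848] [0.06358235 0.0226016 ] [0.07909634 0.03747631]
```

Call:
arm_command(plan=[[0.001,-0.001,0.02,0,0,0],[0,0,0.019,0,0,0],[0,0,0,0,0,0]])

```text
time: 9.25
tool_pos: [0.4223, -0.0263, 0.0541]
eef_rot: [[0.311, 0.95, 0.0], [0.95, -0.311, -0.0], [-0.0, 0.0, -1.0]]
wrist_force: [-0.9, 0.0, 1.2]
width: 0.0
grip_force: 0.0
```

```bash
python3 st.py
```

```text
9.25 [ 0.42226708 -0.02634375  0.05405483] -18.10358124497191 [-44.  24.  47. 134. -32.  34.   9.] [-0.87994031  0.03673714  1.23584945]
jig [-0.1252334  -0.03844467]
postlike 59 [0.06995744 0.02945315] [0.06354875 0.02248864] [0.0789298  0.03707998]
```

Call:
arm_command(plan=[[0,0.006,0,0,0,0],[0,0.006,0,0,0,0],[0,0.006,0,0,0,0],[0,0.006,0,0,0,0],[0,0.006,0,0,0,0],[0,0.006,0,0,0,0],[0,0.006,0,0,0,0],[0,0,0,0,0,0]])

```text
time: 10.3
tool_pos: [0.4623, -0.04, 0.0533]
eef_rot: [[0.31, 0.951, 0.001], [0.951, -0.31, -0.001], [-0.001, 0.001, -1.0]]
wrist_force: [-0.3, -0.3, 1.2]
width: 0.002
grip_force: 0.0
```

```bash
python3 st.py
```

```text
10.3 [ 0.46225472 -0.03995756  0.05332878] -18.07784238776698 [-40.  27.  46. 129. -33.  36.  12.] [-0.25602432 -0.27500188  1.18274036]
jig [-0.08299673 -0.03908614]
postlike 59 [0.0699878  0.02949445] [0.06382405 0.02245707] [0.07859511 0.0374302 ]
```

Call:
arm_command(plan=[[0,0.003,0,0,0,0],[0,0.003,0,0,0,0],[0,0.003,0,0,0,0],[0,0.002,0,0,0,0],[0,0,0,0,0,0]])

```text
time: 10.98
tool_pos: [0.4723, -0.043, 0.0533]
eef_rot: [[0.31, 0.951, 0.0], [0.951, -0.31, -0.0], [-0.0, 0.0, -1.0]]
wrist_force: [-1.9, -0.9, -0.3]
width: 0.004
grip_force: 0.8
```

Run:
```python
from st import *
for nme,z0,z1,x,y in [('plate',.074,.084,(-.12,-.03),(-.075,-.003)),('offc',.03,.037,(.025,.105),(-.06,-.02))]:
    q=(P[...,2]>z0)&(P[...,2]<z1)&(J[...,0]>x[0])&(J[...,0]<x[1])&(J[...,1]>y[0])&(J[...,1]<y[1])
    if q.sum(): print(nme,q.sum(),J[q].mean(0),J[q].min(0),J[q].max(0))
save('t3.png',c['color'][145:300,255:405].repeat(4,0).repeat(4,1)[:600])
```

```text
10.975 [ 0.47228973 -0.04299264  0.05331383] -18.063083729675142 [-39.  28.  45. 128. -33.  37.  12.] [-1.88599402 -0.93065806 -0.27098135]
jig [-0.07251473 -0.0388843 ]
postlike 38 [0.07227388 0.03180447] [0.06403565 0.02378079] [0.07939709 0.03716854]
offc 250 [ 0.08495506 -0.04103123] [ 0.06345318 -0.05556629] [ 0.10445512 -0.02568657]
```

View pics/t3.png

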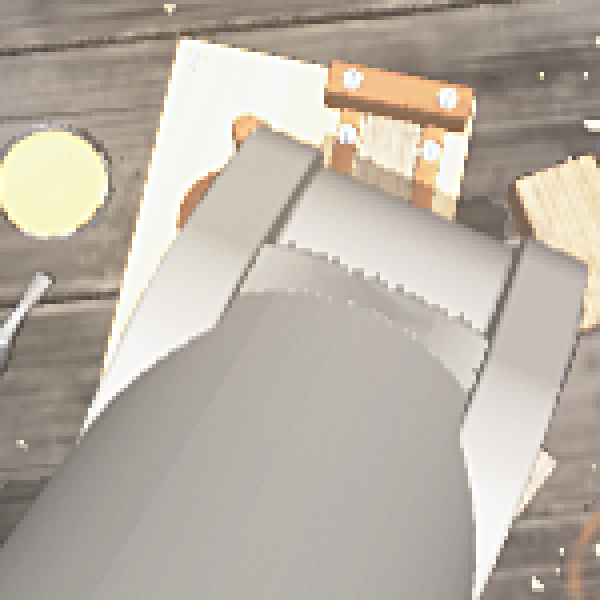

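The crop shows the offcut's front at (395,120), nearly at the end stop. Force is only 2 N, so I'll push a little more until it rises.

Call:
arm_command(plan=[[0,0.0015,0,0,0,0],[0,0.0015,0,0,0,0],[0,0,0,0,0,0]])

```text
time: 11.4
tool_pos: [0.4748, -0.0437, 0.0533]
eef_rot: [[0.31, 0.951, -0.0], [0.951, -0.31, 0.0], [0.0, -0.0, -1.0]]
wrist_force: [-5.1, 0.1, 3.4]
width: 0.001
grip_force: 2.3
```

```bash
python3 st.py
```

```text
11.4 [ 0.47478639 -0.0436916   0.05328274] -18.05057706800362 [-39.  28.  45. 127. -33.  37.  12.] [-5.07874712  0.10507759  3.36616564]
jig [-0.06992414 -0.03878065]
postlike 25 [0.0720958  0.03332461] [0.06525305 0.02778179] [0.07935921 0.03739085]
```

Call:
arm_command(plan=[[0,0.0015,0,0,0,0],[0,0.001,0,0,0,0],[0,0,0,0,0,0],[0,0,0,0,0,0]])

```text
time: 11.95
tool_pos: [0.4749, -0.0437, 0.053]
eef_rot: [[0.31, 0.951, -0.004], [0.951, -0.31, 0.002], [0.001, -0.005, -1.0]]
wrist_force: [-19.0, 5.4, 17.5]
width: 0.001
grip_force: 10.1
```

```bash
python3 st.py
```

```text
11.95 [ 0.47493338 -0.04373617  0.05296948] -18.036970461535212 [-39.  28.  45. 127. -33.  38.  12.] [-19.04438096   5.40374246  17.47884638]
jig [-0.06977058 -0.03877781]
postlike 24 [0.07301264 0.0337006 ] [0.06611895 0.02826861] [0.07839499 0.03732556]
```

Firm at 20 N with no further travel, so the offcut is home. Backing off and lifting.

Call:
arm_command(plan=[[0,-0.006,0,0,0,0],[0,-0.01,0,0,0,0],[0,0,-0.04,0,0,0],[0,0,-0.05,0,0,0],[-0.04,0,-0.05,0,0,0],[-0.055,0,-0.02,0,0,0],[-0.055,0,0,0,0,0],[0,0,0,0,0,0]])

```text
time: 13.0
tool_pos: [0.4145, -0.1843, 0.2124]
eef_rot: [[0.315, 0.949, 0.002], [0.949, -0.315, 0.001], [0.001, 0.001, -1.0]]
wrist_force: [0.0, -0.4, 0.9]
width: 0.004
grip_force: 0.0
```

Run:
```python
from st import *
for nme,z0,z1,x,y in [('plate',.074,.084,(-.12,-.03),(-.075,-.003)),('offc',.03,.037,(.04,.105),(-.058,-.022))]:
    q=(P[...,2]>z0)&(P[...,2]<z1)&(J[...,0]>x[0])&(J[...,0]<x[1])&(J[...,1]>y[0])&(J[...,1]<y[1])
    if q.sum(): print(nme,q.sum(),J[q].mean(0),J[q].min(0),J[q].max(0))
save('t4.png',c['color'][145:300,255:405].repeat(4,0).repeat(4,1)[:600])
```

```text
13.0 [ 0.41451867 -0.18430668  0.2123972 ] -18.372877846817165 [-47.   8.  69. 123.  -9.  55.   9.] [ 0.01278087 -0.42328001  0.8622274 ]
jig [-0.08397304 -0.1911205 ]
postlike 57 [0.07039259 0.02958162] [0.06347332 0.02254617] [0.07901756 0.03726862]
plate 173 [-0.05205807 -0.03884824] [-0.05686881 -0.06952482] [-0.0465705  -0.00847262]
offc 429 [ 0.07245826 -0.04040155] [ 0.04005107 -0.05557356] [ 0.10496954 -0.02541398]
```

View pics/t4.png

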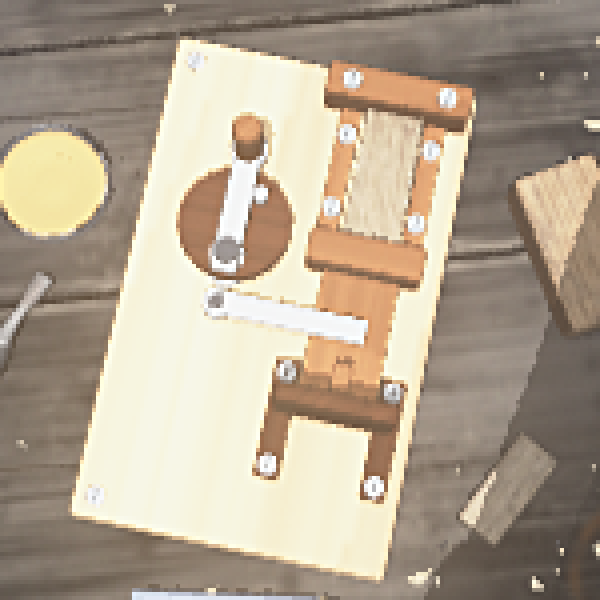

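The picture shows the offcut at (383,172) held square between the jaw (365,255) and the end stop (400,95). The lever points forward with its post at (250,135), the plate is at jig -0.057 (slide about 0.048), and the robot is clear.

```bash
python3 -c "
from rig import env
print(env.close_job())"
```

```text
the job is handed in; nothing more can be done
None
```

The cam is at its low-point stop, the slide is forward about 48 mm, and the offcut sits square against the end stop; the job is handed in, though no verdict came back.

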